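# Stack and lock the upper tier of a drying rack in a carving studio

## Robot

A 6-joint arm with a two-finger parallel gripper is mounted at the origin on the work surface. World frame = base frame: x ahead of the robot, y to its left, z up, the work surface at z = 0. Lengths are in mm, angles in rad, forces in N, time in s.
With the tool pointing down it reaches from about 325 to 875 mm from the base axis. Payload 4.4 kg.
Tool frame: the origin (TCP) lies on the centre line of the jaws, within the pads' length; the fingertips stand ahead of it and the grasp point (between the pads) lies 6 mm ahead of it (ctrl.tcp_to_tips is the z of the fingertips in the tool frame, in mm); z points along the fingers, y is the line along which they close (so a half turn about z gives the same grasp; the last joint's range is limited). The gripper opens to 85 mm and grips with 20 to 120 N. Pads are 22 mm wide; open, the fingers measure 114 mm over their backs; the gripper's body (76 mm by 85 mm) begins 54 mm behind the grasp point. The pads swing forward as they close: fully open they stand 13 mm farther back than shut.
Start: joints at [1.187, 0.207, 1.542, -0, 1.393, -0.15], TCP at [133.223, 559.356, 256.282] pointing down, gripper open.
Joint ranges: [-2.73, 2.73], [-0.86, 2.22], [0.23, 2.46], [-1.11, 4.25], [0.08, 2.63], [-2.82, 2.82]. Speed limits (rad/s): [2.79, 2.79, 3.14, 3.14, 3.14, 3.14].

## Interface

Orientations are given as a 3x3 rotation matrix whose columns are the frame's x, y, z axes.
In Python, from plant import ctrl, sensors, optics gives the robot as it stands. Calls block until the motion is done:
- ctrl.move_ptp(position, orientation): joint-space move of the TCP to a pose.
- ctrl.move_l(position, rot=None, vel=150, threshold=None): straight line of the TCP; rot=None keeps the orientation; vel is the mean speed in mm/s. With threshold (N) it stops when the force on the tool has changed by that much, and returns True; else False.
- ctrl.set_joints(angles): joint-space move.
- ctrl.gripper_to(opening, force=None): finger opening in mm; force is the grip in N (None keeps the last); returns when the fingers have stopped.
- ctrl.hold(seconds).
- ctrl.solve_ik(position, orientation): joint angles nearest the present ones, or None.
- sensors.read_state(): the state.
- optics.grab_frame(name): name is "side" or "top" or "wrist"; returns (picture, depth): 420x560x3 uint8, red, green, blue; 420x560 float32, mm along the optical axis (not along the pixel's ray), 0 where there is no reading.
- optics.camera_params(name): a dict with "mtx" (3x3 intrinsics, pixels), "k1" (the pictures are not rectified: a ray, as slopes to the right and down, at radius r is drawn at 1 + k1 r^2 times it, then the intrinsics apply), "R" (3x3) and "t" (3): a world point X has camera coordinates R X + t; the wrist camera has in their place "T_tool_cam" (4x4, takes a point from camera to tool coordinates, whose origin is the TCP and whose axes are the flange's). Camera axes: x right, y down, z forward; pixel columns grow to the right and rows downward; lengths in mm; the calibration is good to about 2 mm. A picture is of the moment at which its call begins: read the wrist's pose just before it. camera_params takes no time and is no camera call.
A pose or a line that the arm cannot do raises ctrl.MotionError and nothing moves.
- ctrl.finish_job(): hands the job in; it is judged then, once.
The state is a dict: "t": time; "q": joint angles; "qvel": joint speeds; "tau": joint torques, N m; "eef_pos": TCP position; "eef_rot": TCP orientation; "force": force on the tool from outside, world axes, zero at the start; "wrist_torque": the same for the moment, N m; "grip_width": finger opening in mm; "grasp_force": force on a finger pad.
Only numpy, scipy, OpenCV 4.12 (cv2) and the standard library are available. Lean on these libraries where they do the work, as an engineer would, in place of code of your own. Each camera call takes 0.05 s, during which the arm holds its last target. There are 200 camera calls.

## Task

Put the loose tier of the wooden drying rack on top of the tier that is screwed to the bench: lower it gently so that all four posts go fully home in the four corner sockets and the T-head of the tie rod comes up through the slot in the deck. Then turn the T-head a quarter turn, either way, so that it lies across the slot and locks the tiers together, and let go. Leave the bowl in the rack and the other things on the bench where they are.

Things in the scene. Friction and masses are not known exactly. Their poses are not given: they have to be found in the camera images.
- lower: Lower rack tier, wood, fixed to the bench, at the left or right, yaw under 0.25 rad. Origin: centre of its underside. 282 (x) by 190 mm; 46 mm square corner blocks at x +-118, y +-72, tops at z 40, each with a round socket 23 mm wide, mouth chamfer 3, 25 deep (floor z 15). Low deck between, top z 22. Steel tie rod at x +90, y 0. Upper tier home: its axes parallel to these, same way round.
- upper_grip (a point): Centre of the loose upper tier's handle bar, axes as the tier: x along bar and tier, +x to the slotted end, z up. Bar 68 (x) by 22 (y) by 22 mm, centre 137 mm above the post feet and 45 above the deck's top; 34 mm free below it between 16 mm legs at x +-25. It starts standing on the bench; fully home, feet on the socket floors, this point is 152 mm above the lower tier's origin.
- upper: The loose upper tier, wood, about 0.6 kg; origin midway between the post feet, at their level; axes as upper_grip. Deck 276 by 188 by 12 mm, underside 80 mm above the feet. Four round 20 mm posts, tapered to 14 over the lowest 5 mm, at x +-118, y +-72. Slot through the deck centred at x +90, y 0: 56 (x) by 24 mm (y).
- tie_head (a point): Centre of the T-head's finger grip, 134.5 mm above the bench, x along the T. Grip 32 (x) by 10 mm (y), top at 149.5; below it the cross bar 46 (x) by 12 mm, 110.5 to 120.5 above the bench, on a 10 mm rod. Upper tier home: deck top at 107, and the end of its handle bar (top 163) is 56 mm from the rod's axis, towards the tier's centre, so open the fingers only partly here.
- tie (a joint): Angle of the tie rod about its upright axis, rad, counter-clockwise from above; 0: T along the lower tier's x axis and so along the slot (starts within 0.12 of it). Stops at +-1.6; stays where it is left (friction 0.03 N m). A quarter turn (1.57) either way is locked.
- bowl: Small dark wooden bowl, 68 mm wide, 34 mm tall, standing on the lower tier's deck; origin under its centre. To be left alone.
- loop: Carved dark wooden loop lying on the bench, about 190 by 120 by 22 mm; origin under its centre. To be left alone.
- brush: Thick brush lying on the bench, 150 mm long, 40 mm thick, pale wooden handle and black bristles; origin under its middle. To be left alone.
- mallet: Turned wooden mallet standing on its head, 72 mm wide, 170 mm tall; origin under its centre. To be left alone.

How it is judged:
By the outcome, as a careful person would: the job done as asked, in the order asked, and still so for the second after the job is handed in, with the robot touching nothing.
It also fails if it takes over 61 s, if anything falls off the work surface, if the arm or the gripper's body presses on something with over 40 N, if the wrist force passes 120 N, or if a joint passes its speed limit or range.

## Working session

There is one attempt and no reset: what is moved stays moved. The work goes in short steps, each a Python script; the robot and the scene stay as the last script left them, time stands still between calls to the robot, and variables do not carry over. Pictures are saved under pics/ and viewed, at most 10 in all, crops included, and the job is handed in when it is done.

```bash
mkdir -p pics; ls
cat > h.py <<'E'
import numpy as np, cv2
from plant import ctrl, sensors, optics
def cam(name, st=None):
    p=optics.camera_params(name); K=np.array(p["mtx"]); k1=p["k1"]
    if "R" in p: R=np.array(p["R"]); t=np.array(p["t"]).ravel()
    else:
        T=np.array(p["T_tool_cam"]); Rw=np.array(st["eef_rot"]); 
        Rc=Rw@T[:3,:3]; c=np.array(st["eef_pos"])+Rw@T[:3,3]; R=Rc.T; t=-R@c
    return K,k1,R,t
def rays(c,uv):
    K,k1,R,t=c
    uv=np.asarray(uv,float).reshape(-1,1,2)
    n=cv2.undistortPoints(uv,K,np.array([k1,0,0,0.]),None,None,None)[:,0] if False else cv2.undistortPoints(uv,K,np.array([k1,0,0,0.]))[:,0]
    return np.c_[n,np.ones(len(n))]@R, -R.T@t
def onplane(c,uv,z):
    d,o=rays(c,uv); return o+d*((z-o[2])/d[:,2])[:,None]
def cloud(c,depth):
    K,k1,R,t=c; h,w=depth.shape
    u,v=np.meshgrid(np.arange(w),np.arange(h))
    d,o=rays(c,np.c_[u.ravel(),v.ravel()])
    return (o+d*depth.ravel()[:,None]).reshape(h,w,3)
def down(yaw):  # tool pointing down, tool y (closing) at angle yaw from world... y axis dir
    y=np.array([np.cos(yaw),np.sin(yaw),0]); z=np.array([0,0,-1.]); return np.c_[np.cross(y,z),y,z]
def save(n,im): cv2.imwrite("pics/"+n,im[:,:,::-1])
E
python3 - <<'E'
from h import *
st=sensors.read_state(); print(st); print(ctrl.tcp_to_tips)
for n in("top","side"):
    im,d=optics.grab_frame(n); save(n+"1.png",im); np.savez("pics/"+n+"1.npz",im=im,d=d)
    c=cam(n); print(n,-c[2].T@c[3], c[2][2], (d>0).mean())
E
```

```text
pics
{'t': 0.0, 'q': array([ 1.18648712e+00,  2.07438076e-01,  1.54295693e+00,  2.15070971e-05,
        1.39349047e+00, -1.50505574e-01]), 'qvel': array([ 0.00146009,  0.00129175, -0.001008  ,  0.00129748, -0.00033067,
        0.00088941]), 'tau': array([ 1.42508714e-03, -3.83038509e+01, -2.91597873e+01, -6.24449194e-05,
        1.04846494e-02,  2.00864810e-05]), 'eef_pos': array([132.95943935, 558.70021921, 255.11401565]), 'eef_rot': array([[-9.72791167e-01,  2.31682050e-01, -8.79245409e-04],
       [ 2.31683431e-01,  9.72788931e-01, -2.11763514e-03],
       [ 3.64702152e-04, -2.26372335e-03, -9.99997371e-01]]), 'force': array([0.67770038, 0.78265827, 0.27076056]), 'wrist_torque': array([-0.00644976, -0.02397519,  0.0722553 ]), 'grasp_force': 0.0, 'grip_width': 85.24513208415327}
25.0
top [ 499.15169769 -156.69669641 1585.47206067] [ 0.08478933  0.0265659  -0.99604469] 0.9962287414965987
side [241.61261785 544.57982644 892.5549429 ] [ 0.33384251 -0.60457419 -0.72321451] 0.9956845238095238
```

View pics/top1.png

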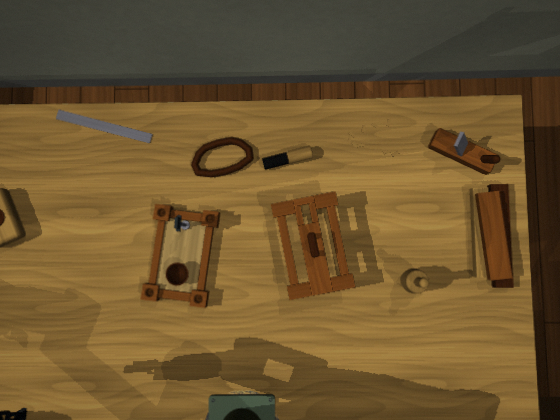

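View pics/side1.png

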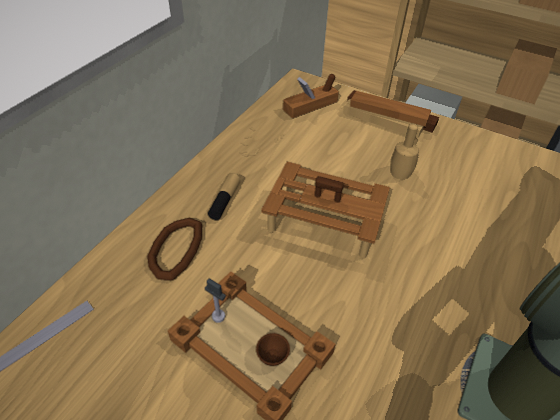

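The top view shows the lower tier on the left, with sockets at about (163,212), (211,218), (199,297) and (150,292), the T-head near (182,223) and the bowl at (177,273). The loose tier is centred near (313,245), and the mallet stands at (416,281). Next I'll measure from the top camera's depth.

```bash
cat > m1.py <<'E'
from h import *
f=np.load("pics/top1.npz"); c=cam("top"); P=cloud(c,f["d"]); im=f["im"]
big=cv2.resize(im[180:310,130:400],None,fx=2.9,fy=2.9,interpolation=cv2.INTER_CUBIC); save("crop1.png",big)
def rect(m,box,z):
    M=np.zeros(m.shape,np.uint8); x0,y0,x1,y1=box; M[y0:y1,x0:x1]=m[y0:y1,x0:x1]*255
    v,u=np.nonzero(M); p=onplane(c,np.c_[u,v],z)[:,:2].astype(np.float32)
    r=cv2.minAreaRect(p); print(len(p),r,np.median(P[v,u],0)); return r
z=P[...,2]
print("deck"); rect((z>80)&(z<105),(255,180,365,310),92)
print("bar"); rect((z>135)&(z<160),(255,180,365,310),148)
print("Thead"); rect((z>105)&(z<160),(140,195,225,260),149.5)
print("lower"); rect((z>32)&(z<50),(135,195,225,310),40)
print("mallet"); rect((z>60)&(z<190),(395,260,440,300),120)
print("table z",np.median(z[320:340,420:480]))
E
python3 m1.py
```

```text
deck
4215 ((526.3871459960938, -211.87728881835938), (275.64776611328125, 187.27093505859375), 10.48737621307373) [ 516.05152383 -214.95522622   93.49205407]
bar
199 ((526.4905395507812, -211.49081420898438), (66.89081573486328, 21.865745544433594), 10.453462600708008) [ 526.95328178 -211.52947148  148.30381423]
Thead
96 ((589.7654418945312, 156.89512634277344), (41.31037902832031, 16.500150680541992), 0.33137020468711853) [591.40152901 159.00675877 136.12930082]
lower
1485 ((501.2577819824219, 175.84747314453125), (193.90557861328125, 284.262451171875), 82.06424713134766) [460.36232562 183.58786388  39.03142728]
mallet
515 ((424.018798828125, -489.0277099609375), (70.2054214477539, 64.97288513183594), 89.58379364013672) [ 424.63090731 -491.26759758   96.40904935]
table z 1.8712484222053263
```

```bash
sleep 1
```

```text
(no output)
```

View pics/crop1.png

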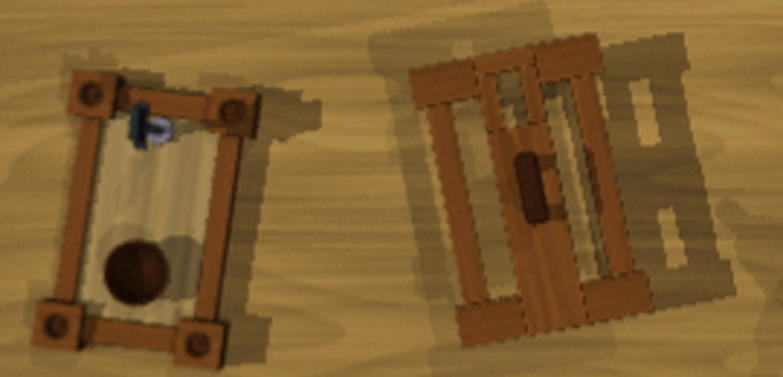

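The slot is at the far (+x) end of the loose tier, around crop pixel (512,95). The loose tier's yaw is about +0.183 and the lower tier's is about −0.139. The rectangle sizes match the given ones. Now a wrist look at both tiers.

```bash
cat > s2.py <<'E'
from h import *
def look(n,pos,yaw):
    ctrl.move_ptp(pos,down(yaw)); ctrl.hold(0.3)
    st=sensors.read_state(); im,d=optics.grab_frame("wrist"); save(n+".png",im)
    np.savez("pics/"+n+".npz",im=im,d=d,p=st["eef_pos"],R=st["eef_rot"]); print(n,st["t"],st["eef_pos"],st["q"])
    c=cam("wrist",st); print(-c[2].T@c[3],c[2][2])
look("wl",[490,176,400],np.pi/2-0.139)
look("wu",[500,-212,400],np.pi/2+0.183)
a=cv2.imread("pics/wl.png");b=cv2.imread("pics/wu.png")
cv2.imwrite("pics/both.png",cv2.resize(np.vstack([a,b]),(400,600)) if 0 else cv2.resize(np.hstack([a,b]),(800,300)))
E
python3 s2.py
```

```text
wl 2.3583 [489.80741534 176.47884886 399.85393093] [ 1.79486420e-01  1.60579653e-02  1.46073070e+00  4.47326181e-06
  1.66510820e+00 -1.25324807e+00]
[424.88973944 184.40442526 517.70179718] [ 0.25555278 -0.03681442 -0.96609393]
wu 4.15 [ 500.2408281  -211.25552912  400.09325918] [-5.59038766e-01  6.54525526e-02  1.40905487e+00  6.34882210e-05
  1.66695278e+00 -2.31411952e+00]
[ 435.75458017 -224.26453449  517.9129455 ] [ 0.25409501  0.04612109 -0.96607897]
```

View pics/both.png

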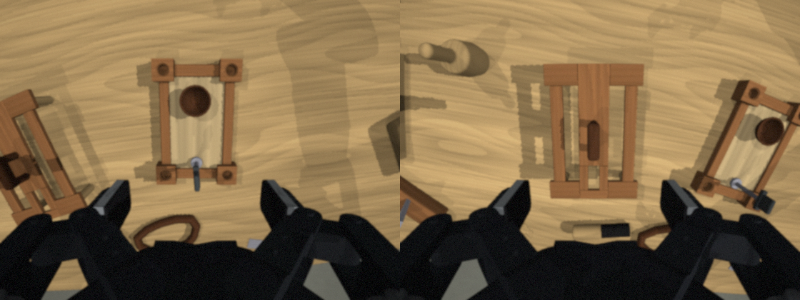

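Both tiers are in view. In the left half the sockets are at about (163,68), (231,68), (165,174) and (229,174), with the T-head at (197,170). In the right half the handle bar is at (594,140) and the slot at (594,178). Now I'll measure from these frames.

```bash
cat > m2.py <<'E'
from h import *
def load(n):
    f=np.load(f"pics/{n}.npz"); c=cam("wrist",dict(eef_pos=f["p"],eef_rot=f["R"])); return f["im"],c,cloud(c,f["d"])
def rig(loc,w):  # fit rotation+translation 2D
    a=loc-loc.mean(0);b=w-w.mean(0); th=np.arctan2((a[:,0]*b[:,1]-a[:,1]*b[:,0]).sum(),(a*b).sum())
    R=np.array([[np.cos(th),-np.sin(th)],[np.sin(th),np.cos(th)]]); t=w.mean(0)-R@loc.mean(0)
    return th,t,np.linalg.norm(loc@R.T+t-w,axis=1)
def R2(t): return np.array([[np.cos(t),-np.sin(t)],[np.sin(t),np.cos(t)]])
L=np.array([[118,72],[118,-72],[-118,-72],[-118,72.]])
def sockets(im,c,P,cen,th):
    v,u=np.mgrid[0:420,0:560]; X=onplane(c,np.c_[u.ravel(),v.ravel()],40)[:,:2].reshape(420,560,2); W=[]
    for e in L@R2(th).T+cen:
        r=np.linalg.norm(X-e,axis=2)
        m=((r<20)&(P[...,2]<33)).astype(np.uint8)
        n,lab,s,ce=cv2.connectedComponentsWithStats(m); i=1+np.argmin([np.linalg.norm(X[lab==k].mean(0)-e) for k in range(1,n)])
        ctr=X[lab==i].astype(np.float32); (x,y),rad=cv2.minEnclosingCircle(ctr)
        g=cv2.cvtColor(im,cv2.COLOR_RGB2GRAY); 
        W.append(ctr.mean(0)); print("sock",W[-1],(x,y),rad,len(ctr),"r_eq",np.sqrt(s[i,4]/np.pi))
    W=np.array(W,float); print("lower fit",rig(L,W))
if __name__=="__main__":
    im,c,P=load("wl"); z=P[...,2]
    print("table",np.median(z[5:40,20:250]))
    sockets(im,c,P,np.array([501,176.]),-0.139)
    def rect(m,ctr,rad,zz):
        m=m&(np.linalg.norm(P[...,:2]-ctr,axis=2)<rad); v,u=np.nonzero(m)
        p=onplane(c,np.c_[u,v],zz)[:,:2].astype(np.float32); print(len(p),cv2.minAreaRect(p),p.mean(0),np.median(z[m]))
    print("grip top"); rect(z>143,(590,160),60,149.5)
    print("blocks"); rect((z>34)&(z<46),(501,176),185,40)
    im,c,P=load("wu"); z=P[...,2]
    print("deck"); rect((z>84)&(z<99),(526,-212),190,92)
    print("bar"); rect((z>140),(526,-212),60,148)
E
python3 m2.py
```

```text
table 0.54355368384347
sock [627.12573 229.94948] (627.0713500976562, 229.94825744628906) 10.896095275878906 121 r_eq 6.206085419025319
sock [607.0567   88.45096] (606.9961547851562, 88.53743743896484) 10.893743515014648 121 r_eq 6.206085419025319
sock [375.2985 121.0722] (375.3467712402344, 121.00106048583984) 11.350447654724121 189 r_eq 7.756324418739616
sock [395.49857 262.30048] (395.5097351074219, 262.15673828125) 11.28550910949707 187 r_eq 7.715176518808164
lower fit (np.float64(-0.13989430528931746), array([501.24487305, 175.44327736]), array([1.06078196, 1.25151484, 1.05212728, 1.3871507 ]))
grip top
177 ((589.6351928710938, 163.44650268554688), (9.946593284606934, 32.957427978515625), 86.01168823242188) [589.62555 163.41974] 149.15863757942748
blocks
3469 ((501.4437255859375, 175.604736328125), (190.71127319335938, 282.6986389160156), 82.0365219116211) [479.5513  178.24551] 40.09380392407667
deck
16172 ((525.8132934570312, -211.826904296875), (275.6751708984375, 188.43222045898438), 10.509841918945312) [ 509.01422 -214.92416] 92.2233728035994
bar
34504 ((714.9797973632812, -261.0174560546875), (417.48919677734375, 765.3883666992188), 12.084497451782227) [ 769.37274 -192.29747] 460.7763681370619
```

The wrist and top measurements agree to within 1 mm. Lower tier: (501.4, 175.5), yaw −0.1395. Rod: about (590, 163.2). Upper tier: (525.9, −211.8), yaw 0.1834. Next I'll grasp, lift, carry to a hover and check with the top camera.

```bash
cat > s3.py <<'E'
from h import *
def pr(n):
    s=sensors.read_state(); print(n,round(s["t"],2),s["eef_pos"].round(1),"F",s["force"].round(1),"w",round(s["grip_width"],1),"g",round(s["grasp_force"]),"yaw",round(np.arctan2(s["eef_rot"][1,1],s["eef_rot"][0,1])-np.pi/2,4)); return s
if __name__=="__main__":
    R=down(np.pi/2+.1834); Q=down(np.pi/2-.1395)
    ctrl.gripper_to(55)
    ctrl.move_l([525.9,-211.8,230],R,250)
    ctrl.move_l([525.9,-211.8,143],None,120)
    ctrl.gripper_to(15,80); pr("grasp")
    ctrl.move_l([525.9,-211.8,350],None,150); pr("lift")
    ctrl.move_l([501.3,175.5,350],Q,160); ctrl.hold(.5); s=pr("hover")
    im,d=optics.grab_frame("top"); save("top2.png",im[150:340,80:330]); c=cam("top"); P=cloud(c,d); z=P[...,2]
    m=(z>285)&(z<312)&(np.linalg.norm(P[...,:2]-[501,175],axis=2)<190)
    v,u=np.nonzero(m); h=np.median(z[m]); p=onplane(c,np.c_[u,v],s["eef_pos"][2]-6-45)[:,:2].astype(np.float32)
    print(len(p),h,cv2.minAreaRect(p)); A=np.c_[P[m][:,:2]-[501,175],np.ones(m.sum())]; print("plane",np.linalg.lstsq(A,z[m],rcond=None)[0])
E
python3 s3.py
```

```text
grasp 6.72 [ 526.3 -211.   144. ] F [-0.4  5.5  5.3] w 20.6 g 79 yaw 0.1834
lift 8.26 [ 525.3 -211.5  348.4] F [ 0.1 -1.  -7.1] w 20.8 g 78 yaw 0.1834
hover 11.33 [501.3 175.5 350. ] F [-0.8  0.5 -7.5] w 20.7 g 78 yaw -0.1395
4493 299.4411556871803 ((500.0603332519531, 173.69793701171875), (190.83262634277344, 277.56134033203125), 82.11468505859375)
plane [-1.10277777e-03  6.01383417e-03  2.99465534e+02]
```

The tier hangs level and the top camera agrees to within 2 mm. Next I'll lower it to just above the blocks, with force monitoring, and check again.

```bash
cat > s4.py <<'E'
from s3 import *
print(ctrl.move_l([501.8,175.6,193],None,120,threshold=12)); ctrl.hold(.3); s=pr("pre")
im,d=optics.grab_frame("top"); c=cam("top"); P=cloud(c,d); z=P[...,2]
m=(z>130)&(z<155)&(np.linalg.norm(P[...,:2]-[501,175],axis=2)<190)
v,u=np.nonzero(m); p=onplane(c,np.c_[u,v],s["eef_pos"][2]-51)[:,:2].astype(np.float32)
print(len(p),np.median(z[m]),cv2.minAreaRect(p))
i1,_=optics.grab_frame("side"); i2,_=optics.grab_frame("wrist")
save("pre.png",np.hstack([cv2.resize(i1[180:420,130:400],(400,356)),cv2.resize(i2[30:300,150:400],(400,356))]))
E
python3 s4.py
```

```text
False
pre 13.14 [502.  175.6 193.4] F [-0.3  0.6 -6.3] w 20.5 g 78 yaw -0.1395
3553 142.94040404901534 ((500.68621826171875, 173.82809448242188), (190.6682891845703, 277.7759704589844), 82.03378295898438)
```

View pics/pre.png

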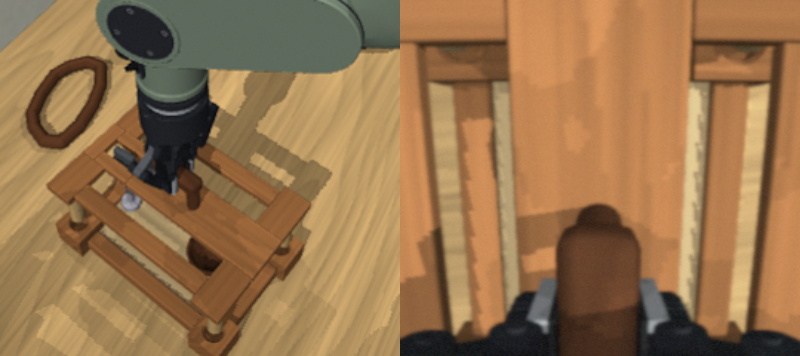

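The posts stand over the sockets and the T-head is in the slot: the side crop shows posts at about (78,215) and (212,330), and the blocks line up. I'll lower slowly under a force guard.

```bash
cat > s5.py <<'E'
from s3 import *
for zt in (178,168,162,156):
    r=ctrl.move_l([502,176.1,zt],None,25,threshold=12); s=pr(f"{zt} {r}")
    print(s["wrist_torque"].round(2))
    if r: break
E
python3 s5.py
```

```text
178 False 14.04 [502.  176.1 178. ] F [ 0.4  0.  -6.2] w 20.8 g 78 yaw -0.1395
[-0.03 -0.05  0.01]
168 False 14.59 [501.9 176.1 167.8] F [ 0.7 -0.9 -5.4] w 20.7 g 78 yaw -0.1395
[-0.   -0.03  0.01]
162 False 14.98 [501.7 176.1 161.7] F [-0.1  0.6 -5.7] w 21.0 g 78 yaw -0.1395
[ 0.03 -0.04  0.05]
156 True 15.24 [502.8 176.8 158.8] F [0.  1.3 4. ] w 20.8 g 80 yaw -0.1394
[-0.42  0.17 -0.02]
```

Contact came at TCP z = 158.8, which is the expected home height. I'll release, back off and verify.

```bash
cat > s6.py <<'E'
from s3 import *
from m2 import load
ctrl.gripper_to(50); ctrl.hold(.2); pr("rel")
s=sensors.read_state(); p=s["eef_pos"]; ctrl.move_l([p[0],p[1],230],None,150)
ctrl.move_l([500,174,400],None,250); ctrl.hold(.3)
st=pr("look"); im,d=optics.grab_frame("wrist"); save("w3.png",im)
np.savez("pics/w3.npz",im=im,d=d,p=st["eef_pos"],R=st["eef_rot"])
im,c,P=load("w3"); z=P[...,2]
def rect(m,ctr,rad,zz):
    m=m&(np.linalg.norm(P[...,:2]-ctr,axis=2)<rad); v,u=np.nonzero(m)
    p=onplane(c,np.c_[u,v],zz)[:,:2].astype(np.float32); print(len(p),cv2.minAreaRect(p),np.median(z[m]))
    A=np.c_[P[m][:,:2]-ctr,np.ones(m.sum())]; print("plane",np.linalg.lstsq(A,z[m],rcond=None)[0])
rect((z>97)&(z<114),(501,175.5),185,107)
rect((z>143)&(z<160),(590,163),26,149.5)
rect((z>155)&(z<170),(501,175.5),50,163)
E
python3 s6.py
```

```text
rel 15.83 [500.3 176.3 155.7] F [-0.1 -0.8 -0.4] w 50.0 g 0 yaw -0.1397
look 17.61 [499.6 173.9 398.5] F [ 0.5 -0.4 -0. ] w 49.7 g 0 yaw -0.1397
17335 ((502.9990539550781, 175.6712646484375), (187.52684020996094, 275.10711669921875), 81.9883041381836) 107.21681811031561
plane [-3.05674543e-04 -1.17339853e-03  1.07120849e+02]
179 ((589.9004516601562, 163.24124145507812), (9.879938125610352, 33.66062545776367), 86.3548583984375) 149.4658012255578
plane [6.14986496e-02 5.13310050e-03 1.49088347e+02]
981 ((501.6646728515625, 176.05624389648438), (20.803518295288086, 65.748779296875), 81.7356185913086) 162.66947241426033
plane [7.36582731e-03 9.31059170e-03 1.62311826e+02]
```

View pics/w3.png

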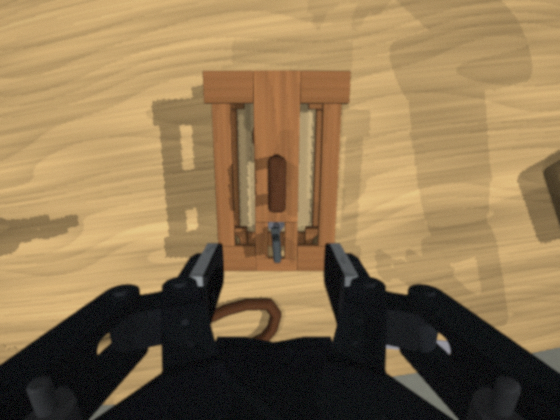

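The tier is home: the deck top is level at 107.1 and the bar is at 162.7. The T-head is at about pixel (277,242), up through the slot at (590, 163.3) and tie ≈ 0.07. Now I'll turn it.

```bash
cat > s7.py <<'E'
from s3 import *
a=-.066
ctrl.gripper_to(34); ctrl.move_l([590,163.3,220],down(np.pi/2+a),200)
print(ctrl.move_l([590,163.3,148],None,80,threshold=12)); pr("at")
ctrl.gripper_to(6,30); s=pr("grip")
q=np.array(s["q"]); d=(-.1395-1.57)-a
for k in range(1,5):
    t=q.copy(); t[5]-=d*k/4; ctrl.set_joints(t); s=pr("turn"); print(s["wrist_torque"].round(2))
ctrl.hold(.2); ctrl.gripper_to(30); ctrl.hold(.2)
p=sensors.read_state()["eef_pos"]; ctrl.move_l([p[0],p[1],230],None,100); pr("off")
ctrl.move_l([500,174,400],down(np.pi/2-.1395),250); ctrl.hold(.3)
st=pr("look"); im,d=optics.grab_frame("wrist"); save("w4.png",im)
np.savez("pics/w4.npz",im=im,d=d,p=st["eef_pos"],R=st["eef_rot"])
c=cam("wrist",st); P=cloud(c,d); z=P[...,2]
def rect(m,ctr,rad,zz):
    m=m&(np.linalg.norm(P[...,:2]-ctr,axis=2)<rad); v,u=np.nonzero(m)
    p=onplane(c,np.c_[u,v],zz)[:,:2].astype(np.float32); r=cv2.minAreaRect(p); print(len(p),r,np.median(z[m]))
rect((z>97)&(z<114),(501,175.5),185,107)
rect((z>143)&(z<160),(590,163),26,149.5)
save("w4c.png",cv2.resize(im[60:280,180:370],None,fx=2.5,fy=2.5))
E
python3 s7.py
```

```text
False
at 20.17 [590.6 163.4 148.7] F [ 0.6 -0.7 -0. ] w 34.1 g 0 yaw -0.066
grip 20.5 [590.6 164.3 149. ] F [0.7 3.7 1.8] w 9.4 g 34 yaw -0.0657
turn 20.98 [590.7 164.8 149. ] F [1.9 3.5 0.3] w 9.4 g 33 yaw -0.4741
[ 0.41 -0.12 -0.03]
turn 21.45 [591.  165.1 149. ] F [ 2.   5.9 -0.6] w 9.3 g 33 yaw -0.8858
[ 0.6  -0.18 -0.03]
turn 21.93 [591.4 165.3 149. ] F [ 3.1  5.9 -1.8] w 9.2 g 33 yaw -1.2967
[ 0.69 -0.29 -0.05]
turn 22.4 [591.8 165.3 149. ] F [ 5.2  5.2 -3.2] w 9.2 g 33 yaw -1.7077
[ 0.69 -0.4   0.  ]
off 24.09 [590.  164.  229.1] F [ 1.2 -0.2  0.1] w 30.4 g 0 yaw -1.7093
look 26.11 [500.  174.  399.7] F [ 0.6 -0.1 -0.5] w 30.2 g 0 yaw -0.1396
16464 ((502.797119140625, 175.48953247070312), (187.93853759765625, 275.3899230957031), 81.93974304199219) 107.17286690511324
200 ((589.70947265625, 163.21144104003906), (31.19781494140625, 11.193018913269043), 82.00322723388672) 149.16534970942976
```

View pics/w4c.png

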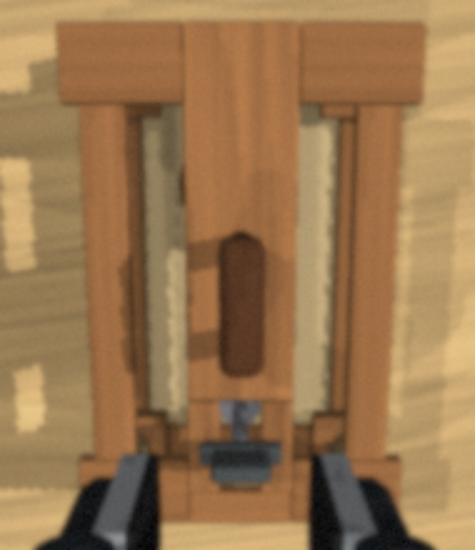

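The T-head lies across the slot at crop pixel (240,460), at 82.0° in the world frame, which is 1.57 from the lower tier's x axis. The deck is still level at 107 and the gripper is clear.

```bash
python3 -c "
from h import *
print(ctrl.finish_job())"
```

```text
the job is handed in; nothing more can be done
None
```

The upper tier is fully home in all four sockets, the T-head is turned a quarter turn and lies across the slot, the gripper has let go and is clear, and the job was handed in at about 26 s of the 61 s.

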